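Tip the two hubbed flanges down, hubs up

TASK

Three discs stand on edge in the slots of the black inspection board. With the fingertips, push each of the two aluminium flanges over at the top so that it tips out of its slot and ends lying flat on the board just beside the slot, hub facing up; either may go first. Only push - do not grip, lift or carry them - and leave the red blanking disc standing in its slot and everything else on the table where it is.

Things in the scene. Friction and masses are not known exactly. Their poses are not given: they have to be found in the camera images.
- board: Black rubber inspection board, fixed, 280 mm (its x) by 400 mm (its y) by 20 mm thick. Origin: centre of its underside; z up. Three slots, each 18 mm (x) by 50 mm (y) and 6 mm deep, lie on its y axis at y = -130, 0 and +130 mm; each holds one disc, axis along the board's x, with 2 mm of play either side. The discs stand in any order.
- drilled: Aluminium flange with ten drilled holes: disc 100 mm across, 14 mm thick, standing on its rim in a slot, its top 94 mm above the board; a hub 42 mm across stands 18 mm out of one face; the other is flat. Origin: centre of the disc, 64 mm above the table at first; x points out of the hub's face. Loose, 0.3-0.6 kg; pushed near its top it tips at under 5 N and then falls by itself. At first the hub faces the board's +x.
- slotted: Aluminium flange with four dark slots and a brass hub: disc 100 mm across, 14 mm thick, standing on its rim in a slot, its top 94 mm above the board; a hub 42 mm across stands 18 mm out of one face; the other is flat. Origin: centre of the disc, 64 mm above the table at first; x points out of the hub's face. Loose, 0.3-0.6 kg; pushed near its top it tips at under 5 N and then falls by itself. At first the hub faces the board's -x.
- blank: Red blanking disc 100 mm across, 14 mm thick, standing on its rim in a slot, its top 94 mm above the board; no hub. Origin: its centre; its x axis is the disc's axis. Loose, 0.2-0.5 kg. To be left standing.
- bush: Bystander: loose brass bush 48 mm in diameter and 45 mm high beside the board. Origin: centre of its underside.
- can: Bystander: loose can with a yellow label, 54 mm in diameter, 130 mm high. Origin: centre of its underside.
- jar: Bystander: loose jar with a black lid, 68 mm in diameter, 75 mm high. Origin: centre of its underside.
- conrod: Bystander: loose copper-coloured connecting rod lying flat, 134 mm long, 18 mm high. Origin: under its middle; x along it.
- wrench: Bystander: loose wrench lying flat on the table, about 0.2 m long. Origin: under its middle; x along it.
Mind the look-alikes: they are no part of the job. Of the things that look like the blank, the middle-sized one is meant.

How it is judged:
At the end, for the whole second after the job is handed in: Both aluminium flanges rest flat on the board (hub axis within 0.1 rad of vertical, hub up, centre 20 to 34 mm above the table), at rest; the red disc still stands upright in its slot (within 0.1 rad, moved less than 15 mm) (angle between each of drilled, slotted's own x axis and vertical below 0.1 rad and height (world z) of drilled between 0.02 and 0.034 m and contact force between each of drilled, slotted and board above 1 N and linear speed of each of drilled, slotted below 0.02 m/s and angular speed of each of drilled, slotted below 0.1 rad/s and height (world z) of slotted between 0.02 and 0.034 m and angle between blank's own x axis and vertical between 1.47 and 1.67 rad and distance of blank from where it was at the start of the episode below 0.015 m); the robot touches nothing.
It fails at once if an aluminium flange is lifted (centre more than 10 mm above its standing height) (height (world z) of any of drilled, slotted above 0.074 m).
It fails at once if an aluminium flange is carried or shoved away (centre more than 120 mm from where it stood) (distance of any of drilled, slotted from where it was at the start of the episode above 0.12 m).
It fails at once if the red disc is lifted, moved more than 15 mm or knocked over (distance of blank from where it was at the start of the episode above 0.015 m).
It fails at once if a bystander (bush, can, jar, connecting rod, wrench) is moved more than 20 mm (distance of any of bush, can, jar, conrod, wrench from where it was at the start of the episode above 0.02 m).
It also fails if it takes over 40 s, if anything falls off the work surface, if the arm or the gripper's body presses on something with over 40 N, if the wrist force passes 120 N, or if a joint passes its speed limit or range.

ROBOT

A 6-joint arm with a two-finger parallel gripper is mounted at the origin on the work surface. World frame = base frame: x ahead of the robot, y to its left, z up, the work surface at z = 0. Lengths are in m, angles in rad, forces in N, time in s.
With the tool pointing down it reaches from about 0.325 to 1 m from the base axis. Payload 5.1 kg.
Tool frame: the origin (TCP) lies on the centre line of the jaws, within the pads' length; the fingertips stand 11 mm ahead of it and the grasp point (between the pads) lies 8 mm behind it; y points along the fingers, z is the direction in which the jaws open and shut, and the axes are right-handed (so a half turn about y gives the same grasp; the last joint's range is limited). The gripper opens to 85 mm and grips with 20 to 120 N. Pads are 22 mm wide; open, the fingers measure 114 mm over their backs; the gripper's body (76 mm by 85 mm) begins 54 mm behind the grasp point. The pads swing forward as they close: fully open they stand 13 mm farther back than shut.
Start: joints at [1.209, 0.124, 1.65, -0, 1.367, -0.083], TCP at [0.179, 0.625, 0.242] pointing down, gripper open.
Joint ranges: [-2.61, 2.61], [-1.02, 2.33], [0.03, 2.71], [-1.35, 4.49], [0.32, 2.68], [-2.91, 2.91]. Speed limits (rad/s): [2.57, 2.57, 3.14, 3.14, 3.14, 3.14].

INTERFACE

Orientations are given as [roll, pitch, yaw] about the fixed x, y, z axes, in that order (R = Rz(yaw) Ry(pitch) Rx(roll)).
In Python, from workcell import manip gives the robot as it stands.
- The arm moves only by the tool play_rows, never from a script. Its argument "moves" is a list of rows, each an object with "angular": the turn, a rotation vector about the world's x, y, z in degrees, a list of three; "offset": the shift along the world's x, y, z in m, a list of three; "grip": the finger opening in m, from 0 to 0.0854. In form: [{"angular": [ax, ay, az], "offset": [x, y, z], "grip": grip}, ...]. A call has 1 to 12 rows; each row is the pose to reach, as a shift and turn from the pose measured when the call began; what a row does not reach only later rows make up. A row lasts 1/10 s, in which the tool goes at most 50 mm and 8.59 degrees, less where a joint would pass 70% of its speed; a pose out of reach is approached as far as the arm can. A call with a gripper value outside its range is refused whole. The fingers move at their own pace and stop on an object; "grip_force" is the grip in N (left out, the last holds). Time passes only in rows, so rows that repeat a pose let the fingers close. It gives the time, the measured TCP pose, the force and the opening at its end, in the units of the state.
- manip.state(): the state, without advancing time (a new reading comes with each control period).
- manip.grab_frame(name): name is "side" or "top"; returns a dict with "image" (384x512x3 uint8, red, green, blue), "depth" (384x512 float32, m along the optical axis (not along the pixel's ray), 0 where there is no reading), "fx", "fy", "cx", "cy" (pixels), "position" and "rotation" of the camera in the world. Camera axes: x right, y up, looking along -z (the intrinsics and any distortion apply to the point x, -y, -z); pixel columns grow to the right and rows downward; lengths in m; the calibration is good to about 2 mm. A picture is of the moment at which its call begins.
- manip.sign_off(): hands the job in, once; it reports no verdict.
The state is a dict: "time": time; "joint_positions": joint angles; "qvel": joint speeds; "effort": joint torques, N m; "tool_pos": TCP position; "tool_rot": TCP orientation; "force": force on the tool from outside, world axes, zero at the start; "ft_torque": the same for the moment, N m; "gripper_width": finger opening in m.
Only numpy, scipy, OpenCV 4.12 (cv2) and the standard library are available. Lean on these libraries where they do the work, as an engineer would, in place of code of your own. Each camera call takes 0.05 s, during which the arm holds its last target. There are 200 camera calls.

## Working session

There is one attempt and no reset: what is moved stays moved. The work goes in short steps, Python scripts to look and compute and a tool call to move; the robot and the scene stay as the last step left them, time stands still between calls to the robot, and variables do not carry over. Pictures are saved under pics/ and viewed, about 8 in all and at most 12, crops included, and the job is handed in when it is done.

Besides the shell and the picture viewer there is one more tool, called after "Call:" as name([rows], argument=value, ...), one row to a line, values as JSON. play_rows: Moves the arm, as the interface text tells. Its arguments: {"type":"object","properties":{"moves":{"type":"array","items":{"type":"object","properties":{"angular":{"type":"array","items":{"type":"number"}},"offset":{"type":"array","items":{"type":"number"}},"grip":{"type":"number"}}}},"grip_force":{"type":"number"}},"required":["moves"]}

```bash
mkdir -p pics; cat > h.py <<'E'
import numpy as np,cv2
from workcell import manip
def grab(n,save=None):
    f=manip.grab_frame(n)
    if save: cv2.imwrite('pics/'+save,f['image'][:,:,::-1])
    return f
def cloud(f):
    d=f['depth'];v,u=np.mgrid[:d.shape[0],:d.shape[1]]
    p=np.stack([(u-f['cx'])/f['fx']*d,-(v-f['cy'])/f['fy']*d,-d],-1)
    P=p@np.array(f['rotation']).T+np.array(f['position']);P[d==0]=np.nan
    return P
E
python3 - <<'E'
from h import *
s=manip.state();print(s['tool_pos'],s['tool_rot'],s['time'])
ims=[]
for n in('top','side'):
    f=grab(n,n+'0.png');np.save(n+'.npy',cloud(f));print(n,f['position'],f['rotation'],f['fx'],[k for k in f])
E
```

```text
[0.17868459 0.62434109 0.24102567] [-1.57290674e+00  1.89571037e-04 -2.78835603e-01] 0.0Traceback (most recent call last):
  File "<stdin>", line 5, in <module>
  File "h.py", line 10, in cloud
    P=p@np.array(f['rotation']).T+np.array(f['position']);P[d==0]=np.nan
      ~~~~~~~~~~~~~~~~~~~~~~~~~~~^~~~~~~~~~~~~~~~~~~~~~~~
ValueError: operands could not be broadcast together with shapes (384,512) (3,)
```

View pics/top0.png

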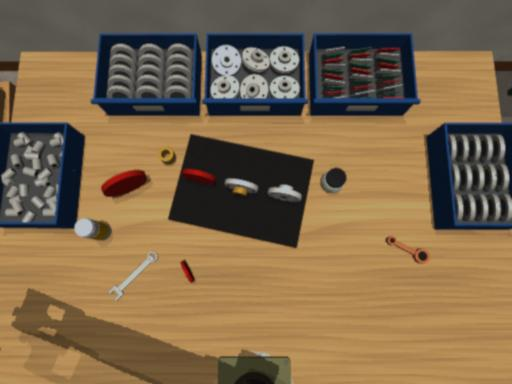

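The top view shows the board around (241,190). The red disc is in its left slot at (200,177), the brass-hub flange in the middle at (240,187), and the other flange on the right at (285,193). Red look-alikes are a large one at (124,183) and a small one at (187,271); the middle-sized one on the board is the blank. "rotation" looks like rpy, so I'm fixing that.

```bash
sed -i "s/np.array(f\['rotation'\]).T/Rot(f).T/" h.py; cat >> h.py <<'E'
from scipy.spatial.transform import Rotation
def Rot(f):
    r=np.array(f['rotation'],float)
    return r if r.shape==(3,3) else Rotation.from_euler('xyz',r).as_matrix() if r.size==3 else Rotation.from_quat(r).as_matrix()
E
python3 - <<'E'
from h import *
for n in('top','side'):
    f=grab(n,n+'0.png');P=cloud(f);np.save(n+'.npy',P);print(n,f['position'],f['rotation'],f['fx'],[k for k in f])
    if n=='top':
        for u,v in [(250,310),(192,137),(312,159),(297,244),(170,218),(199,172),(239,182),(285,188),(240,190),(287,186),(187,271),(124,180),(333,175),(167,155)]: print(u,v,P[v,u].round(4))
        c=cv2.resize(f['image'][120:260,150:360],None,fx=3.5,fy=3.5,interpolation=2)
        cv2.imwrite('pics/c0.png',c[:,:,::-1])
E
```

```text
top [ 0.35467003 -0.00342434  1.1117843 ] [ 0.1905156   0.00756275 -1.56606197] 362.49007800868384 ['image', 'depth', 'fx', 'fy', 'cx', 'cy', 'position', 'rotation']
250 310 [0.229  0.0117 0.002 ]
192 137 [0.7564 0.1983 0.0219]
312 159 [ 0.6852 -0.1795  0.021 ]
297 244 [ 0.4213 -0.1278  0.0212]
170 218 [0.4979 0.2557 0.0219]
199 172 [0.6172 0.1571 0.1166]
239 182 [0.589  0.0433 0.1139]
285 188 [ 0.5783 -0.0887  0.0854]
240 190 [0.5723 0.0416 0.0835]
287 186 [ 0.5845 -0.0947  0.0842]
187 271 [0.3413 0.1894 0.068 ]
124 180 [0.594  0.3699 0.1134]
333 175 [ 0.6201 -0.2312  0.075 ]
167 155 [0.7035 0.28   0.0009]
side [0.43143792 0.683822   0.8998174 ] [ 0.70336373  0.01633163 -2.9943415 ] 370.0025873579759 ['image', 'depth', 'fx', 'fy', 'cx', 'cy', 'position', 'rotation']
```

View pics/c0.png

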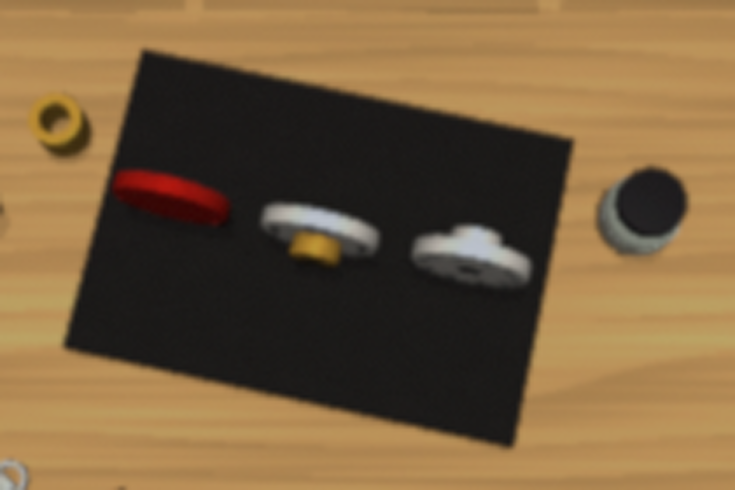

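View pics/side0.png

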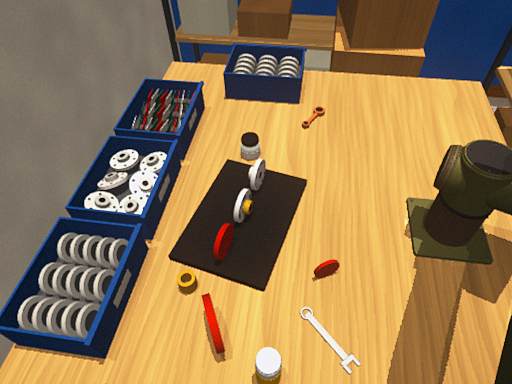

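```bash
python3 - <<'E'
from h import *
for n in('top','side'):
    P=np.load(n+'.npy').reshape(-1,3)
    B=P[(abs(P[:,2]-.02)<.006)&(abs(P[:,0]-.59)<.25)&(abs(P[:,1]-.04)<.28)]
    (c,sz,a)=cv2.minAreaRect((B[:,:2]*1000).astype(np.float32));print(n,'board',c,sz,a,np.median(B[:,2]))
    for nm,x,y in(('blank',.61,.157),('slot',.585,.04),('drill',.56,-.09)):
        m=(P[:,2]>.096)&(P[:,2]<.125)&(np.hypot(P[:,0]-x,P[:,1]-y)<.06);Q=P[m]
        (c,sz,a)=cv2.minAreaRect((Q[:,:2]*1000).astype(np.float32));print(nm,m.sum(),Q.mean(0).round(4),np.array(c).round(1),np.array(sz).round(1),round(a,1),'zmax',Q[:,2].max().round(4))
E
```

```text
top board (590.4767456054688, 39.21714782714844) (499.2539978027344, 556.7388305664062) 0.029743358492851257 0.020087420637184605
blank 147 [0.6164 0.1638 0.1077] [617.5 164.7] [78.6 13.9] 77.8 zmax 0.1177
slot 148 [0.588  0.0382 0.1077] [589.6  39.9] [77.1 15. ] 78.1 zmax 0.1176
drill 153 [ 0.5634 -0.0868  0.1077] [564.  -87.4] [78.1 15.1] 77.9 zmax 0.1168
side board (618.74169921875, 29.77392578125) (509.5779724121094, 517.0277709960938) 7.093103408813477 0.01872295374095223
blank 165 [0.6198 0.1728 0.1062] [619.9 168. ] [75.5 15.2] 78.9 zmax 0.1141
slot 131 [0.5918 0.0481 0.1065] [591.6  43.3] [73.5 15.3] 77.9 zmax 0.1138
drill 103 [ 0.5667 -0.0787  0.1064] [566.5 -85.6] [70.1 14.9] 77.6 zmax 0.1146
```

Call:
play_rows([
  {"angular": [0, 0, 3.8], "offset": [0.03, -0.04, 0], "grip": 0},
  {"angular": [0, 0, 3.8], "offset": [0.055, -0.08, 0], "grip": 0},
  {"angular": [0, 0, 3.8], "offset": [0.08, -0.12, 0], "grip": 0},
  {"angular": [0, 0, 3.8], "offset": [0.105, -0.16, 0], "grip": 0},
  {"angular": [0, 0, 3.8], "offset": [0.13, -0.2, 0], "grip": 0},
  {"angular": [0, 0, 3.8], "offset": [0.155, -0.24, 0], "grip": 0},
  {"angular": [0, 0, 3.8], "offset": [0.18, -0.28, 0], "grip": 0},
  {"angular": [0, 0, 3.8], "offset": [0.205, -0.32, 0], "grip": 0},
  {"angular": [0, 0, 3.8], "offset": [0.23, -0.36, 0], "grip": 0},
  {"angular": [0, 0, 3.8], "offset": [0.255, -0.4, 0], "grip": 0},
  {"angular": [0, 0, 3.8], "offset": [0.28, -0.44, 0], "grip": 0},
  {"angular": [0, 0, 3.8], "offset": [0.305, -0.48, 0], "grip": 0},
])

```text
time: 1.35
tool_pos: [0.4843, 0.1426, 0.2412]
tool_rot: [-1.572, -0.0, -0.213]
force: [1.1, 0.3, -0.6]
gripper_width: -0.0002
```

Call:
play_rows([
  {"angular": [0, 0, 0], "offset": [0.03, -0.045, 0], "grip": 0},
  {"angular": [0, 0, 0], "offset": [0.057, -0.091, 0], "grip": 0},
  {"angular": [0, 0, 0], "offset": [0.057, -0.091, -0.04], "grip": 0},
  {"angular": [0, 0, 0], "offset": [0.057, -0.091, -0.08], "grip": 0},
  {"angular": [0, 0, 0], "offset": [0.057, -0.091, -0.11], "grip": 0},
  {"angular": [0, 0, 0], "offset": [0.057, -0.091, -0.129], "grip": 0},
  {"angular": [0, 0, 0], "offset": [0.057, -0.091, -0.129], "grip": 0},
  {"angular": [0, 0, 0], "offset": [0.057, -0.091, -0.129], "grip": 0},
])

```text
time: 2.15
tool_pos: [0.5412, 0.0516, 0.1123]
tool_rot: [-1.572, 0.0, -0.213]
force: [0.7, -0.6, 0.9]
gripper_width: -0.0001
```

```bash
python3 - <<'E'
from h import *
f=grab('side');a=cv2.resize(f['image'][130:290,170:320],None,fx=4,fy=3.7,interpolation=2)
cv2.imwrite('pics/c1.png',a[:,:,::-1])
P=cloud(f).reshape(-1,3)
# fingertip: lowest points near TCP column
t=np.array(manip.state()['tool_pos']);print(t)
m=(np.hypot(P[:,0]-t[0],P[:,1]-t[1])<.022)&(P[:,2]>.07);print(np.nanpercentile(P[m],[0,5,50,100],axis=0).round(3))
E
```

```text
[0.54205281 0.05165998 0.11348622]
[[0.521 0.031 0.104]
 [0.524 0.036 0.115]
 [0.537 0.057 0.412]
 [0.564 0.073 0.417]]
```

View pics/c1.png

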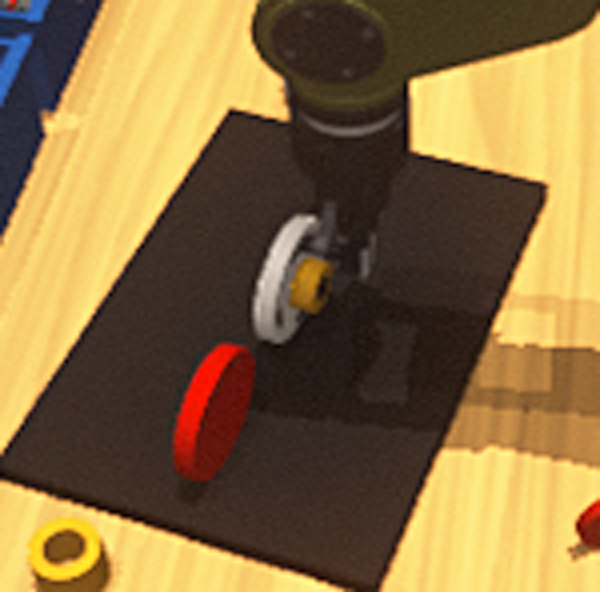

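The side view shows the fingers on the hub side of the brass-hub flange, just above the hub (310,285), with the red disc well clear (215,410). Pushing it away from the robot now.

Call:
play_rows([
  {"angular": [0, 0, 0], "offset": [0.014, -0.003, -0.001], "grip": 0},
  {"angular": [0, 0, 0], "offset": [0.027, -0.006, -0.001], "grip": 0},
  {"angular": [0, 0, 0], "offset": [0.032, -0.007, -0.001], "grip": 0},
  {"angular": [0, 0, 0], "offset": [0.036, -0.008, -0.001], "grip": 0},
  {"angular": [0, 0, 0], "offset": [0.04, -0.009, -0.001], "grip": 0},
  {"angular": [0, 0, 0], "offset": [0.044, -0.01, -0.001], "grip": 0},
  {"angular": [0, 0, 0], "offset": [0.048, -0.01, -0.001], "grip": 0},
  {"angular": [0, 0, 0], "offset": [0.052, -0.011, -0.001], "grip": 0},
  {"angular": [0, 0, 0], "offset": [0.056, -0.012, -0.001], "grip": 0},
])

```text
time: 3.1
tool_pos: [0.5983, 0.0396, 0.1124]
tool_rot: [-1.572, -0.002, -0.212]
force: [0.1, 1.2, -0.1]
gripper_width: -0.0
```

```bash
python3 - <<'E'
from h import *
f=grab('side');a=cv2.resize(f['image'][130:290,170:320],None,fx=4,fy=3.7,interpolation=2)
cv2.imwrite('pics/c2.png',a[:,:,::-1])
s=manip.state();print(s['force'],s['tool_pos'])
E
```

```text
[-0.00533226 -0.40735805  0.77828962] [0.59886282 0.03944616 0.1125683 ]
```

View pics/c2.png

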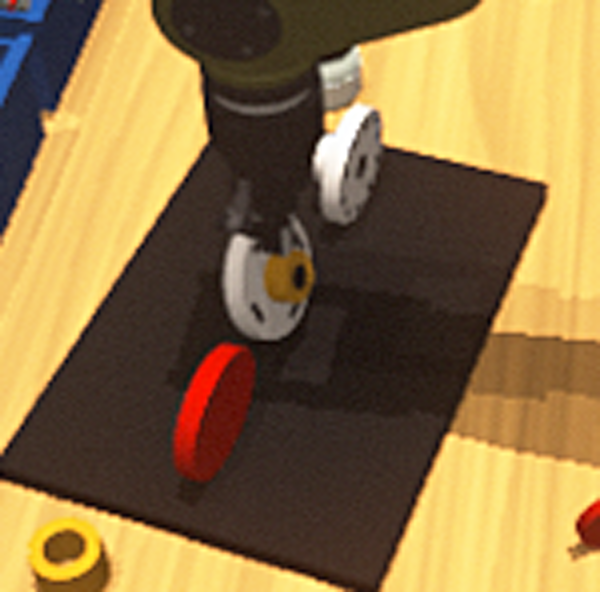

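The brass-hub flange (270,275) is leaning away with almost no force on the tool. I'll push slightly further, then raise.

Call:
play_rows([
  {"angular": [0, 0, 0], "offset": [0.005, -0.001, 0], "grip": 0},
  {"angular": [0, 0, 0], "offset": [0.01, -0.002, 0], "grip": 0},
  {"angular": [0, 0, 0], "offset": [0.015, -0.003, 0], "grip": 0},
  {"angular": [0, 0, 0], "offset": [0.015, -0.003, 0], "grip": 0},
  {"angular": [0, 0, 0], "offset": [0.015, -0.003, 0], "grip": 0},
  {"angular": [0, 0, 0], "offset": [0.015, -0.003, 0.04], "grip": 0},
  {"angular": [0, 0, 0], "offset": [0.015, -0.003, 0.08], "grip": 0},
  {"angular": [0, 0, 0], "offset": [0.015, -0.003, 0.12], "grip": 0},
  {"angular": [0, 0, 0], "offset": [0.015, -0.003, 0.12], "grip": 0},
])

```text
time: 4.05
tool_pos: [0.6172, 0.0365, 0.2409]
tool_rot: [-1.569, -0.015, -0.212]
force: [0.8, -0.0, 1.2]
gripper_width: 0.0004
```

```bash
cat > chk.py <<'E'
from h import *
import sys
f=grab('side');a=cv2.resize(f['image'][130:290,170:320],None,fx=4,fy=3.7,interpolation=2)
cv2.imwrite('pics/'+sys.argv[1],a[:,:,::-1])
P=cloud(f)
d=np.array([.977,-.211])
for nm,c in(('slot',np.array([.59,.041])+.055*d),('drill',np.array([.565,-.087])-.055*d)):
    r=np.hypot(P[...,0]-c[0],P[...,1]-c[1]);
    Q=P[(r<.06)&(P[...,2]>.027)&(P[...,2]<.045)]
    print(nm,len(Q), np.median(Q,0).round(4) if len(Q) else '', 'hub z',np.nanmedian(P[...,2][r<.012]).round(4))
    if len(Q)>20:
        A=np.c_[Q[:,:2],np.ones(len(Q))];print('plane',np.linalg.lstsq(A,Q[:,2],rcond=None)[0].round(3))
s=manip.state();print(s['force'],s['tool_pos'],s['time'])
E
python3 chk.py c3.png
```

```text
slot 579 [0.6405 0.0411 0.0329] hub z 0.0521
plane [ 0.003 -0.003  0.032]
drill 34 [ 0.5587 -0.0865  0.036 ] hub z 0.0188
plane [ 0.04  -0.013  0.013]
[ 0.14364124  0.39151158 -1.27965969] [0.61575375 0.03650151 0.23729171] 4.1
```

View pics/c3.png

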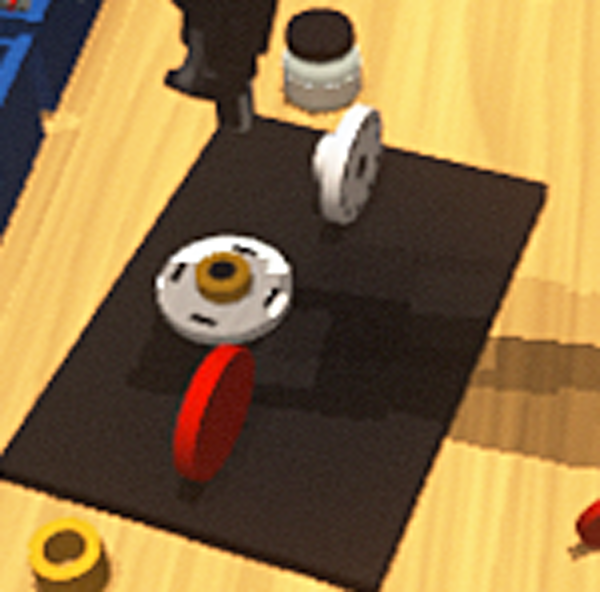

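The brass-hub flange lies flat, hub up (225,285); the red disc still stands (215,410). Next the drilled flange, from its far (hub) side.

Call:
play_rows([
  {"angular": [0, 0, 0], "offset": [0, -0.045, 0], "grip": 0},
  {"angular": [0, 0, 0], "offset": [-0.001, -0.09, 0], "grip": 0},
  {"angular": [0, 0, 0], "offset": [-0.001, -0.134, 0], "grip": 0},
  {"angular": [0, 0, 0], "offset": [-0.001, -0.134, 0], "grip": 0},
  {"angular": [0, 0, 0], "offset": [-0.001, -0.134, -0.04], "grip": 0},
  {"angular": [0, 0, 0], "offset": [-0.001, -0.134, -0.08], "grip": 0},
  {"angular": [0, 0, 0], "offset": [-0.001, -0.134, -0.11], "grip": 0},
  {"angular": [0, 0, 0], "offset": [-0.001, -0.134, -0.126], "grip": 0},
  {"angular": [0, 0, 0], "offset": [-0.001, -0.134, -0.126], "grip": 0},
  {"angular": [0, 0, 0], "offset": [-0.001, -0.134, -0.126], "grip": 0},
])

```text
time: 5.1
tool_pos: [0.6152, -0.0973, 0.1119]
tool_rot: [-1.57, -0.011, -0.212]
force: [0.5, -0.7, 1.3]
gripper_width: -0.0
```

Call:
play_rows([
  {"angular": [0, 0, 0], "offset": [-0.014, 0.003, 0], "grip": 0},
  {"angular": [0, 0, 0], "offset": [-0.027, 0.006, 0], "grip": 0},
  {"angular": [0, 0, 0], "offset": [-0.032, 0.007, 0], "grip": 0},
  {"angular": [0, 0, 0], "offset": [-0.036, 0.008, 0], "grip": 0},
  {"angular": [0, 0, 0], "offset": [-0.04, 0.009, 0], "grip": 0},
  {"angular": [0, 0, 0], "offset": [-0.044, 0.01, 0], "grip": 0},
  {"angular": [0, 0, 0], "offset": [-0.048, 0.01, 0], "grip": 0},
  {"angular": [0, 0, 0], "offset": [-0.052, 0.011, 0], "grip": 0},
  {"angular": [0, 0, 0], "offset": [-0.056, 0.012, 0], "grip": 0},
  {"angular": [0, 0, 0], "offset": [-0.061, 0.013, 0], "grip": 0},
  {"angular": [0, 0, 0], "offset": [-0.066, 0.014, 0], "grip": 0},
  {"angular": [0, 0, 0], "offset": [-0.071, 0.015, 0], "grip": 0},
])

```text
time: 6.3
tool_pos: [0.5437, -0.0822, 0.1118]
tool_rot: [-1.57, -0.011, -0.212]
force: [-0.2, -0.6, -0.0]
gripper_width: -0.0002
```

Call:
play_rows([
  {"angular": [0, 0, 0], "offset": [0, 0, 0], "grip": 0},
  {"angular": [0, 0, 0], "offset": [0, 0, 0], "grip": 0},
  {"angular": [0, 0, 0], "offset": [0, 0, 0.04], "grip": 0},
  {"angular": [0, 0, 0], "offset": [0, 0, 0.08], "grip": 0},
  {"angular": [0, 0, 0], "offset": [0, 0, 0.12], "grip": 0},
  {"angular": [0, 0, 0], "offset": [0, 0, 0.12], "grip": 0},
])

```text
time: 6.9
tool_pos: [0.5474, -0.0831, 0.2399]
tool_rot: [-1.571, -0.024, -0.212]
force: [1.1, 0.4, 0.4]
gripper_width: -0.0
```

```bash
python3 chk.py c4.png; python3 -c "
from h import *
grab('side','side9.png')"
```

```text
slot 586 [0.6411 0.0417 0.0328] hub z 0.0509
plane [-0.001 -0.001  0.034]
drill 506 [ 0.5123 -0.0628  0.0328] hub z 0.3979
plane [0.001 0.001 0.032]
[-0.43273007 -0.21138631  0.27456511] [ 0.54596959 -0.08270648  0.23634883] 6.95
```

View pics/side9.png

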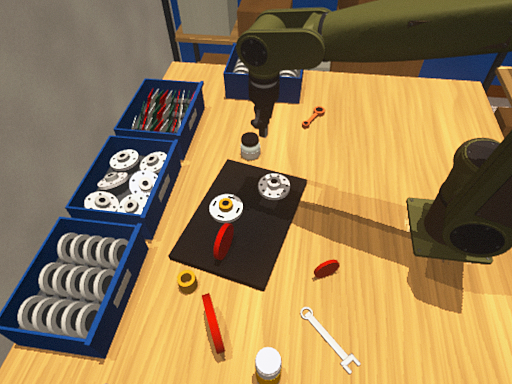

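Both flanges lie flat, hub up (at (226,207) and (275,186)), the red disc stands at (223,242), and the bystanders look unmoved.

```bash
python3 -c "
from h import *
print(manip.sign_off())"
```

```text
the job is handed in; nothing more can be done
None
```

Both aluminium flanges are lying flat on the board beside their slots, hub up, and the job is handed in after about 7 s of the 40 s allowed. I tipped each one with the closed fingertips from its hub side, just above the hub: the brass-hub flange away from the robot, then the drilled one towards it.

- **Flanges:** in the last depth check both disc faces sat at about 33 mm (34 mm expected) with fitted tilts of about 0.001. The brass hub's top read 51 mm (52 mm expected). The drilled hub's height could not be read because the arm was in the way, but the last picture shows its hub facing up.
- **Red disc and bystanders:** in that picture the red disc still stands in its slot and the bystanders look unmoved. I judged this by eye and did not measure it.
- **Robot:** the gripper was raised clear, and the tool force read near zero at every reading I took.

No check failed or disagreed.

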